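# Clamp a plaster blank in the carving holder

### The arm

A 6-joint arm with a two-finger parallel gripper is mounted at the origin on the work surface. World frame = base frame: x ahead of the robot, y to its left, z up, the work surface at z = 0. Lengths are in m, angles in rad, forces in N, time in s.
With the tool pointing down it reaches from about 0.25 to 0.775 m from the base axis. Payload 4 kg.
Tool frame: the origin (TCP) lies between the finger pads; the fingertips stand 11 mm ahead of it and the grasp point (between the pads) lies 8 mm behind it (robot.tip_extent is the z of the fingertips in the tool frame, in m); z points along the fingers, y is the line along which they close (so a half turn about z gives the same grasp; the last joint's range is limited). The gripper opens to 94 mm and grips with 3 to 60 N. Pads are 16 mm wide; open, the fingers measure 119 mm over their backs; the gripper's body (75 mm by 177 mm) begins 78 mm behind the grasp point.
Start: joints at [1.216, 0.087, 1.371, -0, 1.684, -0.103], TCP at [0.137, 0.533, 0.217] pointing down, gripper open.
Joint ranges: [-3.1, 3.1], [-0.76, 2.03], [0.27, 2.55], [-1.08, 4.22], [0.17, 2.65], [-2.57, 2.57]. Speed limits (rad/s): [2.79, 2.79, 3.14, 3.14, 3.14, 3.14].

### API

Orientations are given as [roll, pitch, yaw] about the fixed x, y, z axes, in that order (R = Rz(yaw) Ry(pitch) Rx(roll)).
In Python, from bench import robot, imaging gives the robot as it stands.
- The arm moves only by the shell command python3 -m pendant 'ROWS'. ROWS is JSON, a list of rows, each a list of 7 numbers: the shift along the world's x, y, z in cm, then the turn, a rotation vector about the world's x, y, z in degrees, then the opening, from 0 (shut) to 1 (fully open). In form: [[dx, dy, dz, ax, ay, az, jaw], ...]. A call has 1 to 8 rows; each row shifts and turns the commanded pose from where the row before left it; what a row does not reach is not made up. A row lasts 1/10 s, in which the tool goes at most 50 mm and 8.59 degrees, less where a joint would pass 70% of its speed; a pose out of reach is approached as far as the arm can. A call is refused whole if a number of a shift passes 5 or a number of a turn 8.59, either way. A call with a gripper value outside its range is refused whole. The fingers move at their own pace and stop on an object; the grip force is fixed at half the most. Time passes only in rows, so rows that do not move let the fingers close. It gives the time, the measured TCP pose, the force, the opening and the grip force at its end, in the units of the state.
- robot.get_obs(): the state, without advancing time (a new reading comes with each control period).
- imaging.snapshot(name): name is "scene" or "top"; returns the picture (420x560x3 uint8, red, green, blue); there is no depth.
- imaging.camera_params(name): a dict with "camera_matrix" (3x3 intrinsics, pixels), "R" (3x3) and "t" (3): a world point X has camera coordinates R X + t. Camera axes: x right, y down, z forward; pixel columns grow to the right and rows downward; lengths in m; the calibration is good to about 2 mm. A picture is of the moment at which its call begins. camera_params takes no time and is no camera call.
- robot.close_job(): hands the job in; it is judged then, once.
The state is a dict: "time": time; "joint_positions": joint angles; "qvel": joint speeds; "joint_torque": joint torques, N m; "tool_pos": TCP position; "ee_rot": TCP orientation; "wrist_force": force on the tool from outside, world axes, zero at the start; "wrist_torque": the same for the moment, N m; "width": finger opening in m; "finger_force": force on a finger pad.
Only numpy, scipy, OpenCV 4.12 (cv2) and the standard library are available. Lean on these libraries where they do the work, as an engineer would, in place of code of your own. Each camera call takes 0.05 s, during which the arm holds its last target. There are 200 camera calls.

### The job

Get the plaster blank ready for carving: take the rectangular plaster block off the ware board, set it down gently and flat in the bed of the carving holder, between its stops and studs, and let go. Then swing the holder's hinged clamp lever fully down onto the block, and after that slide the lock's grip all the way to its end stop, so that its tongue covers the lever's tip. Leave the other things on the table where they are.

Things in the scene. Friction and masses are not known exactly. Their poses are not given: they have to be found in the camera images.
- blank: The loose rectangular block of white plaster lying on the plywood ware board: 56 (own x) by 100 (own y) by 36 mm (z), about 0.22 kg. Origin: centre of its underside. It may go into the bed either way round; its long side lies along the holder's y there.
- holder: Carving holder, fixed to the table: aluminium base plate 12 mm thick (own x -56 to 120, y -125 to 111 mm) with a wooden bed, clamp lever and lock. Origin: on the table under the bed's centre, z up. Place and yaw differ each time. Two hinge cheeks stand at x +-20, y 67 to 93 mm, top at z 94 mm. The lock's track runs along x at y -101 mm.
- bed (a point): Centre of the bed's top face, 30 mm above the table, axes as the holder's: a pedestal 44 (x) by 100 mm (y). End stops (inner faces y +-55 mm, 44 mm wide) and four side studs (inner faces x +-32 mm, at y 35 to 47 mm either side) rise 12 mm above it: 4 to 5 mm play round the block. Between the studs the sides are free for fingers (70 mm), down to the base plate 18 mm below the bed.
- clamp (a joint): Angle of the clamp lever, rad: 0 = shut, lying level along the holder's -y over the bed's middle; grows as it is swung up and back (1.57 upright, 2.2 end stop, leaning away from the bed). Starts open at 1.65 to 1.95. Stiff hinge: stays where left; 2 to 3 N at the handle moves it. Shut, its rubber foot is 1 to 2 mm over the top of a seated block.
- clamp_hinge (a point): Point on the lever's hinge axis, at the lever's middle, 80 mm above the table; axes as the holder's. The hinge axis runs along the holder's x.
- clamp_handle (a point): Centre of the lever's black round handle (22 mm thick, 98 to 158 mm from the hinge axis), 130 mm from the hinge axis. The point's -y points along the lever to its tip, its z to the lever's upper (when open: rear) side. Lever: 176 mm long, steel bar 18 mm wide, 12 mm thick, rubber foot under it 80 mm from the hinge, bare steel tip. Upright, the tip is 256 mm above the table.
- lock (a joint): Travel of the lock slide, m: 0 = fully back (towards the holder's +x); 0.06 = home against its end stop (moved to the holder's -x), where its tongue covers the lever's tip. It starts at 0 to 0.012. About 2 N moves it; it stays where it is left.
- lock_grip (a point): Point in the lock's black upright grip, 18 (holder's x) by 26 (y) by 44 mm high, on its middle line, 18 mm below its top (top 140 mm above the table). Axes as the holder's. Below it a steel stem, and a tongue 8 mm thick reaching 50 mm to the holder's -x, top at z 96 mm; the shut lever's tip lies under it when home.
- board: The plywood ware board, 300 (x) by 200 (y) by 18 mm thick, fixed; origin under its centre on the table.
- disc: Bystander: round plaster disc mould, 84 mm across, 28 mm high, on the ware board; origin centre of underside.
- rib: Bystander: flat wooden rib, 100 by 50 by 6 mm, on the table.
- brush: Bystander: a brush lying on the table.
- cup: Bystander: terracotta cup, 80 mm across, 85 mm high.
- bowl: Bystander: white bowl, 150 mm across, 60 mm high.
- jar: Bystander: white jar with lid, 76 mm across, 100 mm high.
Mind the look-alikes: they are no part of the job. Leave any green or orange look-alike of the blank alone.

How it is judged:
By the outcome, as a careful person would: the job done as asked, in the order asked, and still so for the second after the job is handed in, with the robot touching nothing.
It also fails if it takes over 72 s, if anything falls off the work surface, if the arm or the gripper's body presses on something with over 40 N, if the wrist force passes 120 N, or if a joint passes its speed limit or range.

## Working session

There is one attempt and no reset: what is moved stays moved. The work goes in short steps, Python scripts to look and compute and a shell command to move; the robot and the scene stay as the last step left them, time stands still between calls to the robot, and variables do not carry over. Pictures are saved under pics/ and viewed, at most 10 in all, crops included, and the job is handed in when it is done.

```bash
ls; mkdir -p pics
python3 - <<'E'
from bench import robot, imaging
import cv2,numpy as np
for n in("scene","top"):
    im=imaging.snapshot(n); cv2.imwrite(f"pics/{n}0.png",im[:,:,::-1]); p=imaging.camera_params(n)
    R=np.array(p["R"]);t=np.array(p["t"]);print(n,np.round(p["camera_matrix"],1).tolist(),np.round(-R.T@t,3),np.round(R,3).tolist())
o=robot.get_obs();print(o)
E
```

```text
pics
scene [[463.2, 0.0, 277.7], [0.0, 463.2, 210.6], [0.0, 0.0, 1.0]] [ 1.213 -0.608  1.016] [[0.687, 0.727, -0.011], [0.506, -0.489, -0.711], [-0.522, 0.483, -0.703]]
top [[407.6, 0.0, 282.7], [0.0, 407.6, 206.6], [0.0, 0.0, 1.0]] [0.404 0.022 1.308] [[-0.025, -1.0, 0.011], [-0.994, 0.024, -0.11], [0.11, -0.014, -0.994]]
{'time': 0.1, 'joint_positions': array([ 1.21592440e+00,  8.79004048e-02,  1.37207762e+00, -2.08773633e-05,
        1.68360597e+00, -1.03111158e-01]), 'qvel': array([-3.11133485e-04, -1.68777240e-03, -3.07344061e-03, -2.07264150e-04,
       -2.96742417e-05,  8.81447057e-04]), 'joint_torque': array([ 2.32820414e-03, -3.41252518e+01, -3.03301477e+01,  7.19935074e-02,
        3.04546428e-02, -9.13406097e-05]), 'tool_pos': array([0.13686434, 0.53221651, 0.21542359]), 'ee_rot': array([-3.13960975e+00, -1.84327323e-04,  2.88982937e+00]), 'wrist_force': array([-0.1887569 , -0.30162448,  0.08652489]), 'wrist_torque': array([-0.05042222,  0.01089298,  0.01891242]), 'finger_force': 0.0, 'width': 0.09385225345938064}
```

View pics/scene0.png

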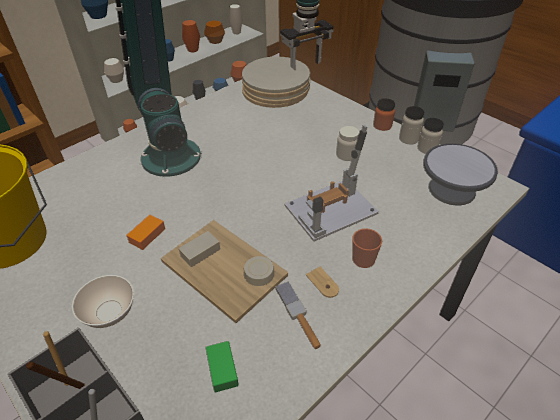

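View pics/top0.png

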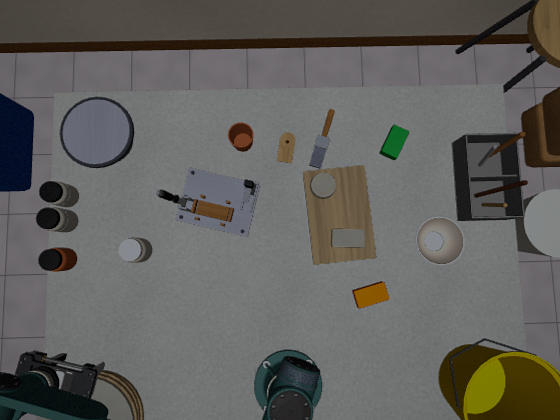

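The blank is the pale grey-white rectangle on the ware board, at top (348,238) and scene (200,247). The other block-shaped things are green at top (395,142), orange at top (371,294) and the round disc at top (322,185), none of which fit. The holder's plate is at top (218,202). Its lever leans to the left, so holder +y is about world +y, and the lock is at (250,184). Next I'll confirm in an enlarged crop and measure.

```bash
cat > h.py <<'E'
from bench import robot, imaging
import cv2,numpy as np
def cam(n):
    p=imaging.camera_params(n);return np.array(p["camera_matrix"]),np.array(p["R"]),np.array(p["t"])
def ray(n,uv,z):
    K,R,t=cam(n);c=-R.T@t;d=R.T@np.linalg.solve(K,[uv[0],uv[1],1]);return c+d*(z-c[2])/d[2]
def proj(n,X):
    K,R,t=cam(n);q=K@(R@np.array(X)+t);return q[:2]/q[2]
def tri(a,b):
    A=[];B=[]
    for n,uv in(("top",a),("scene",b)):
        K,R,t=cam(n);c=-R.T@t;d=R.T@np.linalg.solve(K,[*uv,1]);d/=np.linalg.norm(d);P=np.eye(3)-np.outer(d,d);A.append(P);B.append(P@c)
    return np.linalg.solve(sum(A),sum(B))
E
python3 - <<'E'
from h import *
t=cv2.imread("pics/top0.png");s=cv2.imread("pics/scene0.png")
a=cv2.resize(t[155:275,145:385],None,fx=3.33,fy=3.33,interpolation=cv2.INTER_CUBIC)[:,:800]
cv2.imwrite("pics/c1.png",a)
cv2.imwrite("pics/c2.png",cv2.resize(s[115:250,275:395],None,fx=4.4,fy=4.4,interpolation=cv2.INTER_CUBIC))
# blank: low-saturation patch on board
hsv=cv2.cvtColor(t,cv2.COLOR_BGR2HSV);print(hsv[238,348],hsv[220,340],hsv[240,320])
m=((hsv[:,:,1]<45)*255).astype(np.uint8);r=np.zeros_like(m);r[218:258,325:369]=m[218:258,325:369]
cs,_=cv2.findContours(r,cv2.RETR_EXTERNAL,cv2.CHAIN_APPROX_NONE);c=max(cs,key=cv2.contourArea)
print(cv2.contourArea(c),cv2.minAreaRect(c))
b=cv2.boxPoints(cv2.minAreaRect(c));P=np.array([ray("top",p,.054)[:2] for p in b]);print(P.round(4),np.linalg.norm(P-np.roll(P,1,0),axis=1),P.mean(0))
# plate
b,g,rr=[t[:,:,i].astype(int) for i in range(3)]
print(t[210,185],t[180,230],t[150,200])
E
```

```text
[ 30  10 105] [ 18  89 115] [ 17  94 100]
518.5 ((347.5, 237.5), (17.0, 31.0), 90.0)
[[ 0.4701 -0.1453]
 [ 0.4677 -0.241 ]
 [ 0.4156 -0.2385]
 [ 0.418  -0.1433]] [0.05213449 0.0957121  0.05218734 0.09527169] [ 0.44285159 -0.1920297 ]
[62 60 59] [120 108 104] [116 116 113]
```

View pics/c1.png

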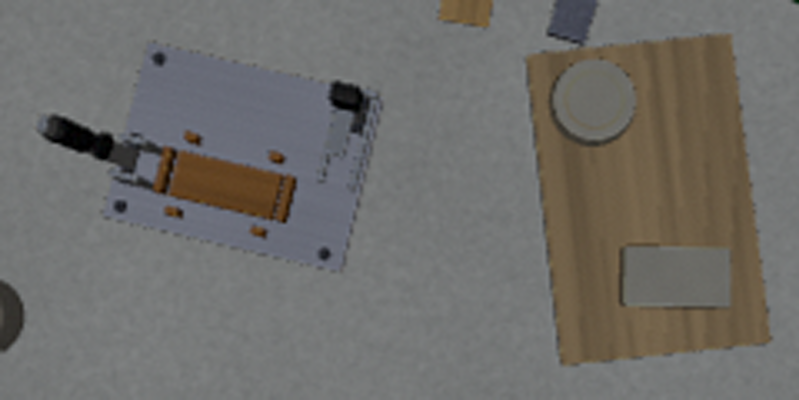

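View pics/c2.png

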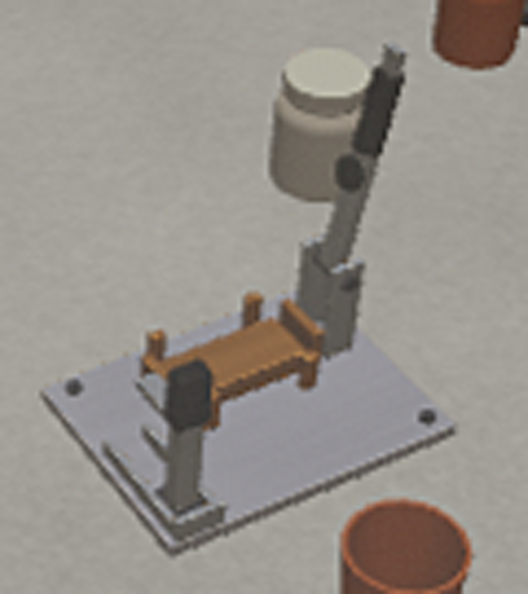

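The crops confirm the blank: a pale rectangle at c1 (676,275), with the disc at (593,100) apart from it. The holder's plate corners, bed, open lever (tip at c1 (45,125), c2 (395,52)) and lock grip (c1 (346,90), c2 (190,372)) are all clear. Next I'll fit the poses.

Run:
```python
from h import *
t=cv2.imread("pics/top0.png");F=4
def up(im,f): return cv2.resize(im,None,fx=F,fy=F,interpolation=cv2.INTER_CUBIC)
def rect(mask,x0,y0):
    cs,_=cv2.findContours(mask.astype(np.uint8)*255,cv2.RETR_EXTERNAL,cv2.CHAIN_APPROX_NONE)
    h=np.vstack([c for c in cs if cv2.contourArea(c)>200]);h=cv2.convexHull(h)
    return h[:,0],cv2.minAreaRect(h)
def px(p,x0,y0): return (np.array(p)+.5)/F-.5+[x0,y0]
# blank
c=up(t[215:262,322:372],F);h=cv2.cvtColor(c,cv2.COLOR_BGR2HSV)
m=cv2.morphologyEx((h[:,:,1]<50).astype(np.uint8),cv2.MORPH_OPEN,np.ones((9,9)))
n,l,st,ce=cv2.connectedComponentsWithStats(m);k=l[(237-215)*F,(348-322)*F];_,r=rect(l==k,0,0)
P=np.array([ray("top",px(q,322,215),.054)[:2] for q in cv2.boxPoints(r)])
print("blank",P.round(4).tolist(),np.linalg.norm(P-np.roll(P,1,0),axis=1),P.mean(0))
# plate
c=up(t[160:240,165:265],F).astype(int);m=(c[:,:,0]-c[:,:,1]>5)
m=cv2.morphologyEx(m.astype(np.uint8),cv2.MORPH_OPEN,np.ones((7,7)))
n,l,st,ce=cv2.connectedComponentsWithStats(m);k=1+np.argmax(st[1:,4]);hh,r=rect(l==k,0,0)
ap=cv2.approxPolyDP(hh.reshape(-1,1,2),14,True)[:,0];print("plate poly",[px(q,165,160).tolist() for q in ap])
hand=(np.array([[148,42],[381,92],[342,271],[104,216]])+.5)/3.3333-.5+[145,155];print("hand",hand.round(1).tolist())
M=np.array([[.12,.111],[.12,-.125],[-.056,-.125],[-.056,.111]])
for C in (hand,[min([px(q,165,160) for q in ap],key=lambda v:np.hypot(*(v-g))) for g in hand]):
    W=np.array([ray("top",q,.012)[:2] for q in C]);mc=M.mean(0);wc=W.mean(0)
    H=(M-mc).T@(W-wc);yaw=np.arctan2(H[0,1]-H[1,0],H[0,0]+H[1,1]);R=np.array([[np.cos(yaw),-np.sin(yaw)],[np.sin(yaw),np.cos(yaw)]])
    o=wc-R@mc;print("holder",o,np.degrees(yaw),"res mm",((M@R.T+o-W)*1e3).round(1).tolist())
    inv=lambda X:np.r_[R.T@(X[:2]-o),X[2]]*1e3
    tip=tri((np.array([43,124])+.5)/3.3333-.5+[145,155],(np.array([395,50])+.5)/4.4-.5+[275,115]);print("tip",inv(tip).round(1))
    g=tri((np.array([346,90])+.5)/3.3333-.5+[145,155],(np.array([191,370])+.5)/4.4-.5+[275,115]);print("grip top",inv(g).round(1))
# bed: orange
    c2=cv2.cvtColor(up(t[190:230,190:238],F),cv2.COLOR_BGR2HSV);m=(c2[:,:,1]>130).astype(np.uint8)
    n,l,st,ce=cv2.connectedComponentsWithStats(m)
    for i in range(1,n):
        if st[i,4]>60: print("orange",st[i,4],inv(ray("top",px(ce[i],190,190),.042)).round(1))
```

```text
blank [[0.4161, -0.1421], [0.4713, -0.1442], [0.4688, -0.2437], [0.4136, -0.2411]] [0.09909788 0.05519686 0.09958298 0.05525511] [ 0.4424566  -0.19278516]
plate poly [[188.875, 167.875], [244.125, 179.875], [255.375, 196.875], [246.125, 235.625], [175.875, 219.375]]
hand [[189.1, 167.3], [259.0, 182.3], [247.3, 236.0], [175.9, 219.5]]
holder [0.54127002 0.22574636] -13.848175282650407 res mm [[1.7, 1.9], [-0.5, -3.0], [0.1, -1.1], [-1.3, 2.2]]
tip [ -0.3 109.8 252.2]
grip top [  94.  -103.4  143.5]
orange 129 [34.  38.3 42. ]
orange 700 [-1.3 56.3 42. ]
orange 7180 [-2.5 -8.  42. ]
orange 116 [ 33.  -43.3  42. ]
orange 121 [-37.3  39.3  42. ]
orange 104 [-38.3 -42.4  42. ]
holder [0.54264286 0.23718944] -11.055722061716164 res mm [[1.1, 19.6], [-0.8, -34.7], [5.7, 2.8], [-6.1, 12.2]]
tip [  5.9  98.2 252.2]
grip top [  89.7 -119.3  143.5]
orange 129 [36.6 25.1 42. ]
orange 700 [ 2.3 44.8 42. ]
orange 7180 [ -2.1 -19.4  42. ]
orange 116 [ 31.7 -56.4  42. ]
orange 121 [-34.5  29.6  42. ]
orange 104 [-39.5 -52.   42. ]
```

Measurements check out: the blank measures 55x99 mm. Plate residuals are at most 3 mm, the tip is at z 252 (angle about 1.74), and the grip top is at z 143. The studs suggest bed centre (0.540, 0.225) and yaw -14.5°. The blank is at (0.4425, -0.193) with yaw -1.6°, so tool yaw should be 88.4° there and 75.5° at the bed.

```bash
python3 -m pendant '[[1.9,-4.5,0,0,0,-4.8,1],[1.9,-4.5,0,0,0,-4.8,1],[1.9,-4.5,0,0,0,-4.8,1],[1.9,-4.5,0,0,0,-4.8,1],[1.9,-4.5,0,0,0,-4.8,1],[1.9,-4.5,0,0,0,-4.8,1],[1.9,-4.5,0,0,0,-4.8,1],[1.9,-4.5,0,0,0,-4.8,1]]'
python3 -m pendant '[[1.9,-4.5,0,0,0,-4.8,1],[1.9,-4.5,0,0,0,-4.8,1],[1.9,-4.5,0,0,0,-4.8,1],[1.9,-4.5,0,0,0,-4.8,1],[1.9,-4.5,0,0,0,-4.8,1],[1.9,-4.5,0,0,0,-4.8,1],[1.9,-4.5,0,0,0,-4.8,1],[1.9,-4.5,0,0,0,-4.8,1]]'
python3 -m pendant '[[0,0,-4,0,0,0,1],[0,0,-4,0,0,0,1],[0,0,-2,0,0,0,1],[0,0,0,0,0,0,1],[0,0,0,0,0,0,1]]'
```

```text
time: 0.9
tool_pos: [0.289, 0.1709, 0.2162]
ee_rot: [3.141, 0.0, 2.217]
wrist_force: [1.5, 1.9, 0.4]
width: 0.0938
finger_force: 0.0
time: 1.7
tool_pos: [0.4411, -0.1894, 0.216]
ee_rot: [-3.141, -0.001, 1.545]
wrist_force: [-0.0, 0.4, 0.9]
width: 0.0937
finger_force: 0.0
time: 2.2
tool_pos: [0.441, -0.1873, 0.1167]
ee_rot: [-3.141, -0.0, 1.549]
wrist_force: [-0.1, 0.9, 1.0]
width: 0.0942
finger_force: 0.0
```

```bash
python3 -m pendant '[[0.15,-0.57,-2,0,0,-0.4,1],[0,0,-3,0,0,0,1],[0,0,-2.3,0,0,0,1],[0,0,-1,0,0,0,1],[0,0,0,0,0,0,1],[0,0,0,0,0,0,1]]'; python3 -m pendant '[[0,0,0,0,0,0,0],[0,0,0,0,0,0,0],[0,0,0,0,0,0,0],[0,0,0,0,0,0,0],[0,0,0,0,0,0,0],[0,0,0,0,0,0,0]]'
```

```text
time: 2.8
tool_pos: [0.4438, -0.1937, 0.0354]
ee_rot: [3.139, 0.002, 1.543]
wrist_force: [-0.1, 0.4, 0.3]
width: 0.0938
finger_force: 0.0
time: 3.4
tool_pos: [0.4426, -0.1931, 0.0336]
ee_rot: [3.141, 0.0, 1.542]
wrist_force: [-0.4, 0.2, 0.6]
width: 0.056
finger_force: 29.9
```

```bash
python3 -m pendant '[[0,0,2,0,0,0,0],[0,0,4,0,0,0,0],[0,0,4,0,0,0,0],[0,0,4,0,0,0,0],[0,0,2,0,0,0,0],[0,0,0,0,0,0,0]]'; python3 -m pendant '[[0.97,4.18,0,0,0,-1.3,0],[0.97,4.18,0,0,0,-1.3,0],[0.97,4.18,0,0,0,-1.3,0],[0.97,4.18,0,0,0,-1.3,0],[0.97,4.18,0,0,0,-1.3,0],[0.97,4.18,0,0,0,-1.3,0],[0.97,4.18,0,0,0,-1.3,0]]'; python3 -m pendant '[[0.97,4.18,0,0,0,-1.3,0],[0.97,4.18,0,0,0,-1.3,0],[0.97,4.18,0,0,0,-1.3,0],[0,0,0,0,0,0,0],[0,0,0,0,0,0,0]]'
python3 - <<'E'
from h import *
t=imaging.snapshot("top");s=imaging.snapshot("scene");cv2.imwrite("pics/top1.png",t[:,:,::-1]);cv2.imwrite("pics/scene1.png",s[:,:,::-1])
a=cv2.resize(t[130:270,140:300],None,fx=2.5,fy=3,interpolation=cv2.INTER_CUBIC);b=cv2.resize(s[80:250,250:410],None,fx=2.5,fy=2.5,interpolation=cv2.INTER_CUBIC)
c=np.zeros((425,800,3),np.uint8);c[:420,:400]=a[:420];c[:425,400:]=b;cv2.imwrite("pics/c3.png",c[:,:,::-1])
E
```

```text
time: 4.0
tool_pos: [0.4441, -0.1939, 0.1969]
ee_rot: [3.136, 0.003, 1.542]
wrist_force: [0.3, -0.4, -3.0]
width: 0.0563
finger_force: 29.9
time: 4.7
tool_pos: [0.5092, 0.1012, 0.1903]
ee_rot: [-3.137, 0.001, 1.383]
wrist_force: [1.0, 0.5, -2.3]
width: 0.0557
finger_force: 29.9
time: 5.2
tool_pos: [0.5382, 0.2253, 0.1901]
ee_rot: [-3.137, 0.004, 1.318]
wrist_force: [-0.1, 0.0, -2.7]
width: 0.0559
finger_force: 29.9
```

View pics/c3.png

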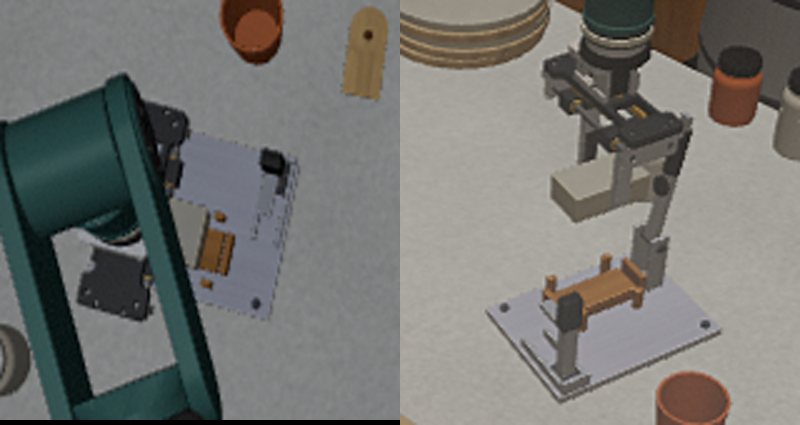

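The block is held level, 56 mm wide, above the bed. Bed and studs are visible at c3 right, around (600,285). I'll lower to just above the stops and check the bed position in the scene view with the projected outline.

```bash
python3 -m pendant '[[0.18,0,-3,0,0,0,0],[0,0,-4,0,0,0,0],[0,0,-3.6,0,0,0,0],[0,0,-1.5,0,0,0,0],[0,0,0,0,0,0,0],[0,0,0,0,0,0,0]]'
cat >> h.py <<'E'
def hold(o=(.5401,.2250),yaw=-14.5):
    y=np.radians(yaw);R=np.array([[np.cos(y),-np.sin(y)],[np.sin(y),np.cos(y)]]);return lambda x,yy,z:np.r_[np.array(o)+R@[x/1e3,yy/1e3],z/1e3]
E
python3 - <<'E'
from h import *
H=hold();s0=cv2.imread("pics/scene0.png");s1=imaging.snapshot("scene")[:,:,::-1];out=[]
for s in(s0,s1):
    f=6;x0,y0=300,165;c=cv2.resize(s[y0:y0+80,x0:x0+66],None,fx=f,fy=f,interpolation=cv2.INTER_CUBIC).copy()
    def dr(pts,col):
        q=[((proj("scene",H(*p))-[x0,y0]+.5)*f-.5).round().astype(int) for p in pts];cv2.polylines(c,[np.array(q)],True,col,1)
    dr([(22,50,30),(22,-50,30),(-22,-50,30),(-22,50,30)],(0,255,0))
    for sx in(1,-1):
        for sy in(35,-47): dr([(sx*32,sy,42),(sx*39,sy,42),(sx*39,sy+12,42),(sx*32,sy+12,42)],(255,255,0))
    for y in(55,-55): dr([(22,y,42),(-22,y,42),(-22,y,30),(22,y,30)],(0,0,255))
    out.append(c)
cv2.imwrite("pics/c4.png",np.hstack(out))
E
```

```text
time: 5.9
tool_pos: [0.5423, 0.2246, 0.074]
ee_rot: [3.14, -0.001, 1.315]
wrist_force: [0.8, -0.2, -3.1]
width: 0.056
finger_force: 29.9
```

View pics/c4.png

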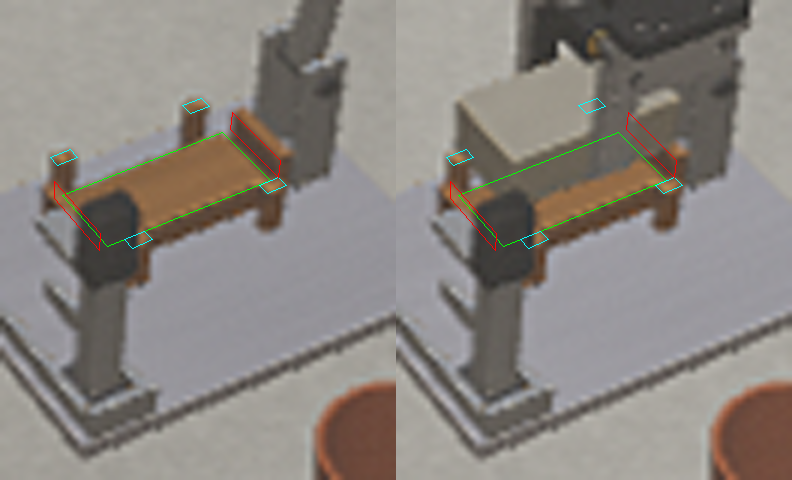

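The projected stud, bed and stop outlines in c4 land on the seen ones within 1–2 mm: back studs (63,156) and (195,104), bed corner (270,180). The pose is good, so I'll lower gently.

```bash
python3 -m pendant '[[0,0,0,0,0,0,0],[0,0,0,0,0,0,0],[0,0,-0.8,0,0,0,0],[0,0,-0.8,0,0,0,0],[0,0,-0.4,0,0,0,0],[0,0,0,0,0,0,0],[0,0,0,0,0,0,0],[0,0,0,0,0,0,0]]'
```

```text
time: 6.75
tool_pos: [0.5416, 0.225, 0.0527]
ee_rot: [3.141, -0.0, 1.315]
wrist_force: [-0.6, 0.0, -3.0]
width: 0.0558
finger_force: 29.9
```

```bash
python3 -m pendant '[[-0.12,0,-0.2,0,0,0,0],[0,0,-0.2,0,0,0,0],[0,0,-0.15,0,0,0,0],[0,0,-0.1,0,0,0,0],[0,0,0,0,0,0,0],[0,0,0,0,0,0,0]]'
```

```text
time: 7.35
tool_pos: [0.5402, 0.225, 0.046]
ee_rot: [3.142, -0.0, 1.316]
wrist_force: [-0.1, 0.7, -2.3]
width: 0.0561
finger_force: 29.9
```

```bash
python3 -m pendant '[[0,0,-0.05,0,0,0,0],[0,0,-0.05,0,0,0,0],[0,0,0,0,0,0,0],[0,0,0,0,0,0,0]]'
```

```text
time: 7.75
tool_pos: [0.5403, 0.225, 0.0456]
ee_rot: [3.141, -0.0, 1.315]
wrist_force: [-1.7, -0.2, 1.8]
width: 0.0558
finger_force: 29.9
```

Contact: the wrist z force went from -3 to +1.8 N. Release and rise.

```bash
python3 -m pendant '[[0,0,0,0,0,0,0.9],[0,0,0,0,0,0,0.9],[0,0,0,0,0,0,0.9],[0,0,0,0,0,0,0.9],[0,0,0,0,0,0,0.9]]'; python3 -m pendant '[[0,0,1,0,0,0,0.9],[0,0,3,0,0,0,0.9],[0,0,4,0,0,0,0.9],[0,0,4,0,0,0,0.9],[0,0,4,0,0,0,0.9],[0,0,4,0,0,0,0.9],[0,0,0,0,0,0,0.9]]'
python3 - <<'E'
from h import *
H=hold();y=.235;o=H(0,0,0)
for n,p in dict(tip100=(0,80+176*.1736,80+176*.985),grip=(94,-101,122)).items(): print(n,H(*p).round(4))
a=np.radians
for th in(100,80,60,40,20,0): print(th,[H(0,80-r*np.cos(a(th)),80+r*np.sin(a(th))).round(3).tolist() for r in(130,167)])
E
```

```text
time: 8.25
tool_pos: [0.5402, 0.225, 0.0449]
ee_rot: [3.141, 0.0, 1.316]
wrist_force: [-0.3, 0.4, -0.4]
width: 0.0846
finger_force: 0.0
time: 8.95
tool_pos: [0.5428, 0.2259, 0.2541]
ee_rot: [3.129, -0.008, 1.316]
wrist_force: [0.2, -0.6, 0.7]
width: 0.0847
finger_force: 0.0
tip100 [0.5678 0.332  0.2534]
grip [0.6058 0.1037 0.122 ]
100 [[0.566, 0.324, 0.208], [0.567, 0.331, 0.244]]
80 [[0.554, 0.281, 0.208], [0.553, 0.274, 0.244]]
60 [[0.544, 0.24, 0.193], [0.539, 0.222, 0.225]]
40 [[0.535, 0.206, 0.164], [0.528, 0.179, 0.187]]
20 [[0.53, 0.184, 0.124], [0.521, 0.151, 0.137]]
0 [[0.528, 0.177, 0.08], [0.518, 0.141, 0.08]]
```

```bash
python3 -m pendant '[[0,0,4,0,0,0,0],[0,0,0,0,0,0,0],[1.07,4.43,0,0,0,0,0],[1.07,4.43,0,0,0,0,0],[1.07,4.43,0,0,0,0,0],[0,0,0,0,0,0,0],[0,0,0,0,0,0,0]]'; python3 -m pendant '[[0,0,-3.5,0,0,0,0],[0,0,-3.8,0,0,0,0],[0,0,0,0,0,0,0],[0,0,0,0,0,0,0]]'
```

```text
time: 9.65
tool_pos: [0.5719, 0.3586, 0.2827]
ee_rot: [-3.139, 0.003, 1.317]
wrist_force: [0.7, -0.0, -0.2]
width: 0.0323
finger_force: 0.0
time: 10.05
tool_pos: [0.572, 0.3565, 0.2122]
ee_rot: [-3.141, 0.001, 1.314]
wrist_force: [0.5, -0.8, 0.5]
width: 0.0018
finger_force: 0.0
```

```bash
python3 -m pendant '[[-0.33,-1.48,0.47,0,0,0,0],[-0.33,-1.48,0.47,0,0,0,0],[-0.33,-1.48,0.47,0,0,0,0],[-0.33,-1.48,0.47,0,0,0,0],[-0.39,-1.52,-0.43,0,0,0,0],[0,0,0,0,0,0,0],[0,0,0,0,0,0,0]]'
python3 - <<'E'
from h import *
s=imaging.snapshot("scene")[:,:,::-1];cv2.imwrite("pics/c5.png",cv2.resize(s[80:250,280:400],None,fx=3.5,fy=3.5,interpolation=cv2.INTER_CUBIC))
E
```

```text
time: 10.75
tool_pos: [0.5552, 0.2826, 0.2274]
ee_rot: [3.141, -0.0, 1.314]
wrist_force: [-0.3, 0.3, -0.5]
width: 0.0006
finger_force: 0.0
```

View pics/c5.png

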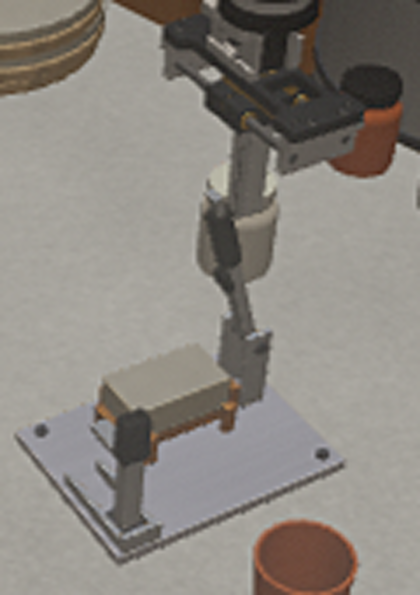

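The lever follows the fingers (handle at c5 (222,230)), and the block sits flat between stops and studs at (168,385). I'll continue the arc.

```bash
python3 -m pendant '[[-0.4,-1.55,-0.45,0,0,0,0],[-0.4,-1.55,-0.45,0,0,0,0],[-0.33,-1.28,-0.97,0,0,0,0],[-0.33,-1.28,-0.97,0,0,0,0],[-0.33,-1.28,-0.97,0,0,0,0],[0,0,0,0,0,0,0]]';python3 -m pendant '[[-0.23,-0.89,-1.33,0,0,0,0],[-0.23,-0.89,-1.33,0,0,0,0],[-0.23,-0.89,-1.33,0,0,0,0],[0,0,0,0,0,0,0],[0,0,0,0,0,0,0]]'
```

```text
time: 11.4
tool_pos: [0.5365, 0.2132, 0.187]
ee_rot: [-3.139, 0.002, 1.315]
wrist_force: [-0.9, 0.1, 0.0]
width: 0.0005
finger_force: 0.0
time: 11.9
tool_pos: [0.5305, 0.188, 0.1488]
ee_rot: [-3.141, -0.0, 1.316]
wrist_force: [0.2, 0.5, 0.2]
width: 0.0004
finger_force: 0.0
```

```bash
python3 -m pendant '[[-0.08,-0.33,-1.1,0,0,0,0],[-0.08,-0.33,-1.1,0,0,0,0],[-0.08,-0.33,-1.1,0,0,0,0],[-0.08,-0.33,-0.9,0,0,0,0],[0,0,0,0,0,0,0],[0,0,0,0,0,0,0]]';python3 -m pendant '[[0,0,-0.2,0,0,0,0],[0,0,-0.1,0,0,0,0],[0,0,-0.1,0,0,0,0],[0,0,0,0,0,0,0],[0,0,0,0,0,0,0]]'
```

```text
time: 12.5
tool_pos: [0.5267, 0.1739, 0.1058]
ee_rot: [-3.14, 0.001, 1.315]
wrist_force: [1.0, -0.6, 0.5]
width: 0.0004
finger_force: 0.0
time: 13.0
tool_pos: [0.5273, 0.1742, 0.1027]
ee_rot: [3.141, -0.0, 1.316]
wrist_force: [0.2, -0.3, 0.3]
width: 0.0004
finger_force: 0.1
```

```bash
python3 -m pendant '[[0,0,-0.1,0,0,0,0],[0,0,0,0,0,0,0],[0,0,0,0,0,0,0]]';python3 -m pendant '[[0,0,-0.1,0,0,0,0],[0,0,0,0,0,0,0],[0,0,0,0,0,0,0]]'
```

```text
time: 13.3
tool_pos: [0.5273, 0.1742, 0.1022]
ee_rot: [3.141, -0.0, 1.316]
wrist_force: [-1.4, -0.1, 4.0]
width: 0.0001
finger_force: 2.1
time: 13.6
tool_pos: [0.5274, 0.1742, 0.1021]
ee_rot: [3.14, -0.0, 1.316]
wrist_force: [-2.2, -0.9, 7.6]
width: 0.0005
finger_force: 3.9
```

The lever is on its stop (7.6 N at TCP z 0.102, matching the predicted shut height). Now the lock: go round to the +x side of the grip and push along holder -x.

```bash
python3 -m pendant '[[0,0,2,0,0,0,0],[0,0,3,0,0,0,0],[0,0,3,0,0,0,0],[3.77,-2.65,0,0,0,0,0],[3.77,-2.65,0,0,0,0,0],[3.77,-2.65,0,0,0,0,0],[0,0,0,0,0,0,0],[0,0,0,0,0,0,0]]';python3 -m pendant '[[0,0,-3,0,0,0,0],[0,0,-3.1,0,0,0,0],[0,0,0,0,0,0,0],[0,0,0,0,0,0,0]]'
python3 - <<'E'
from h import *
s=imaging.snapshot("scene")[:,:,::-1];cv2.imwrite("pics/c6.png",cv2.resize(s[110:250,270:400],None,fx=4,fy=4,interpolation=cv2.INTER_CUBIC))
E
```

```text
time: 14.4
tool_pos: [0.6403, 0.094, 0.1786]
ee_rot: [-3.139, 0.0, 1.314]
wrist_force: [0.8, -0.1, -0.3]
width: 0.0005
finger_force: 0.0
time: 14.8
tool_pos: [0.6391, 0.0956, 0.1195]
ee_rot: [-3.14, 0.0, 1.317]
wrist_force: [0.1, 1.1, 0.1]
width: 0.0005
finger_force: 0.0
```

View pics/c6.png

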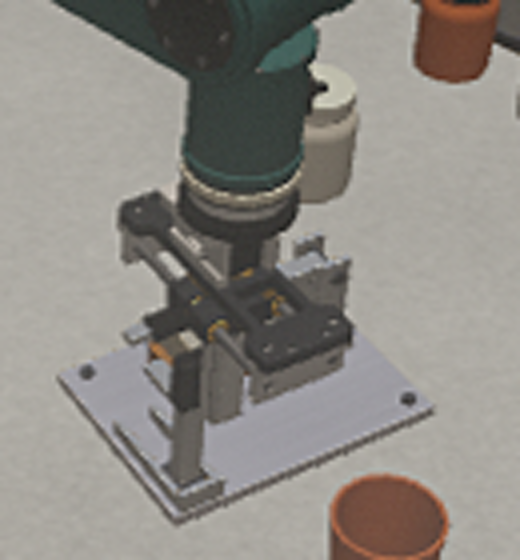

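The closed fingers are beside the grip on its +x side (c6 (225,380), grip at (187,375)). Push.

```bash
python3 -m pendant '[[-0.97,0.25,0,0,0,0,0],[-0.97,0.25,0,0,0,0,0],[-0.97,0.25,0,0,0,0,0],[-0.97,0.25,0,0,0,0,0],[-0.97,0.25,0,0,0,0,0],[0,0,0,0,0,0,0],[0,0,0,0,0,0,0]]';python3 -m pendant '[[-0.48,0.12,0,0,0,0,0],[-0.48,0.12,0,0,0,0,0],[0,0,0,0,0,0,0],[0,0,0,0,0,0,0]]'
```

```text
time: 15.55
tool_pos: [0.5906, 0.1073, 0.1189]
ee_rot: [-3.14, 0.001, 1.316]
wrist_force: [-0.9, 0.7, -0.3]
width: 0.0002
finger_force: 0.0
time: 15.95
tool_pos: [0.5816, 0.1097, 0.1192]
ee_rot: [-3.14, 0.0, 1.316]
wrist_force: [0.1, 0.0, -0.2]
width: 0.0004
finger_force: 0.0
```

Moved 59 mm in all so far, with no stop felt. Creep on.

```bash
for i in 1 ; do python3 -m pendant '[[-0.29,0.07,0,0,0,0,0],[-0.29,0.07,0,0,0,0,0],[0,0,0,0,0,0,0],[0,0,0,0,0,0,0]]'; done; python3 -m pendant '[[-0.29,0.07,0,0,0,0,0],[0,0,0,0,0,0,0],[0,0,0,0,0,0,0]]'
```

```text
time: 16.35
tool_pos: [0.576, 0.111, 0.1196]
ee_rot: [-3.141, 0.0, 1.316]
wrist_force: [0.7, -0.6, -0.6]
width: 0.0005
finger_force: 0.1
time: 16.65
tool_pos: [0.5733, 0.1117, 0.1196]
ee_rot: [-3.142, -0.0, 1.316]
wrist_force: [1.5, -0.3, -0.2]
width: 0.0004
finger_force: 0.4
```

```bash
python3 -m pendant '[[-0.2,0.05,0,0,0,0,0],[0,0,0,0,0,0,0],[0,0,0,0,0,0,0]]'; python3 -m pendant '[[-0.2,0.05,0,0,0,0,0],[0,0,0,0,0,0,0],[0,0,0,0,0,0,0]]'
python3 - <<'E'
from h import *
s=imaging.snapshot("scene")[:,:,::-1];cv2.imwrite("pics/c7.png",cv2.resize(s[110:250,270:400],None,fx=4,fy=4,interpolation=cv2.INTER_CUBIC))
E
```

```text
time: 16.95
tool_pos: [0.5714, 0.1122, 0.1196]
ee_rot: [3.141, -0.0, 1.316]
wrist_force: [1.6, -0.6, -1.1]
width: 0.0004
finger_force: 0.6
time: 17.25
tool_pos: [0.57, 0.1126, 0.1197]
ee_rot: [3.14, -0.0, 1.315]
wrist_force: [4.5, 0.6, -1.5]
width: 0.0002
finger_force: 2.1
```

View pics/c7.png

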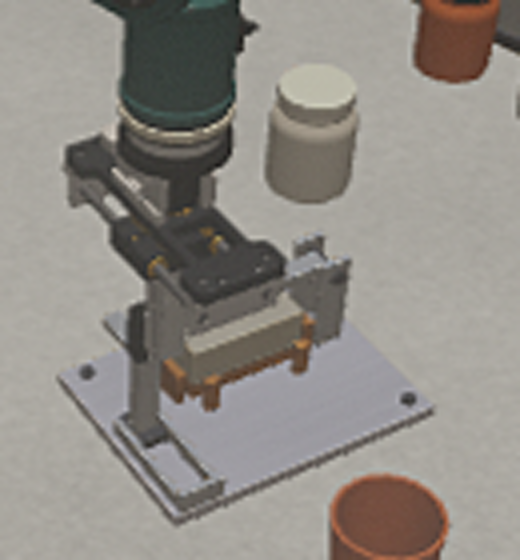

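The slide is at the left end of its track (stem at c7 (145,400)) and the force is rising. A little more to confirm the stop.

```bash
python3 -m pendant '[[-0.2,0.05,0,0,0,0,0],[0,0,0,0,0,0,0],[0,0,0,0,0,0,0]]'; python3 -m pendant '[[-0.1,0.03,0,0,0,0,0],[0,0,0,0,0,0,0],[0,0,0,0,0,0,0]]'
```

```text
time: 17.6
tool_pos: [0.5699, 0.1126, 0.1197]
ee_rot: [3.136, -0.001, 1.315]
wrist_force: [10.3, -1.7, -3.6]
width: 0.0002
finger_force: 4.7
time: 17.9
tool_pos: [0.5699, 0.1126, 0.1198]
ee_rot: [3.133, -0.001, 1.315]
wrist_force: [11.4, -2.9, -4.2]
width: 0.0004
finger_force: 5.9
```

Hard stop: 11 N with no further motion. Back off, rise and take a final look.

```bash
python3 -m pendant '[[0.97,-0.25,0,0,0,0,0],[0.97,-0.25,0,0,0,0,0],[0,0,3,0,0,0,0],[0,0,4,0,0,0,0],[0,0,4,0,0,0,0],[0,0,0,0,0,0,0]]'; python3 -m pendant '[[-3,-4,3,0,0,0,0],[-3,-4,0,0,0,0,0],[-3,-4,0,0,0,0,0],[-3,-4,0,0,0,0,0],[-3,-4,0,0,0,0,0],[0,0,0,0,0,0,0],[0,0,0,0,0,0,0]]'
python3 - <<'E'
from h import *
t=imaging.snapshot("top");s=imaging.snapshot("scene")
a=cv2.resize(t[150:250,160:280],None,fx=3,fy=3,interpolation=cv2.INTER_CUBIC);b=cv2.resize(s[150:250,280:400],None,fx=3.6,fy=3.6,interpolation=cv2.INTER_CUBIC)
c=np.zeros((360,800,3),np.uint8);c[:300,:360]=a;c[:,360:792]=b;cv2.imwrite("pics/c8.png",c[:,:,::-1])
E
```

```text
time: 18.5
tool_pos: [0.5883, 0.1088, 0.2372]
ee_rot: [3.131, -0.004, 1.316]
wrist_force: [0.3, -0.2, -0.0]
width: 0.0001
finger_force: 0.0
time: 19.2
tool_pos: [0.4395, -0.0862, 0.2548]
ee_rot: [-3.141, -0.001, 1.313]
wrist_force: [-0.6, 1.7, 0.8]
width: 0.0003
finger_force: 0.0
```

View pics/c8.png

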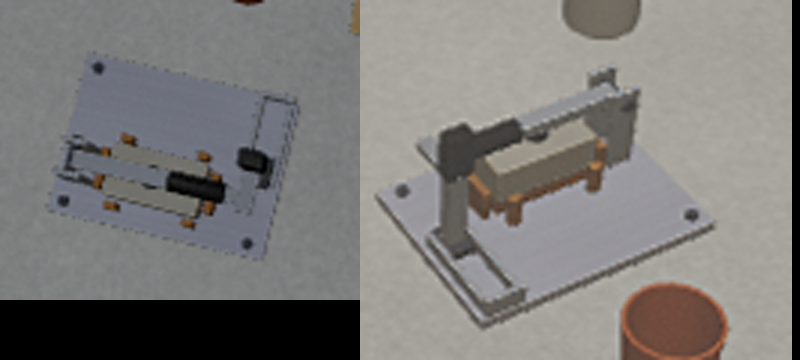

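The block sits flat in the bed, the lever lies level over it (handle at c8 (195,187)), and the lock is home with its tongue over the lever tip at (240,195). Handing in.

```bash
python3 -c "
from bench import robot
print(robot.close_job())"
```

```text
the job is handed in; nothing more can be done
None
```

The blank is set flat in the bed and released, the clamp lever is fully down, and the lock is home against its stop; the job was handed in after about 19 s of robot time, with no verdict shown.

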